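# Index the port selector and lock it

### The job

On the white console with the sloping panel, turn the port-selector dial with the black bar grip clockwise, click by click, until the keyway in its rim (where the grip's white line points) faces the sliding lock bar, without running past to the next click. Let the dial settle in that click, then push the lock bar fully home into the keyway and leave it there. Do not disturb the labware standing around.

Things in the scene. Friction and masses are not known exactly. Their poses are not given: they have to be found in the camera images.
- panel: Grey sloping top panel (280 wide, 200 mm up the slope) of a fixed white console, 50 mm high in front, 150 at the back. Origin: centre of its surface; z: outward normal, 30 degrees from vertical, leaning to the console's front (turned about 60 degrees to the robot's right); x up the slope; y left. Dial axis: parallel to z through (0, -35) mm. Lock bar: on x = 0, +y of the dial. Guide blocks 15 mm high at y = 20 and 83.
- dial (a joint): Dial angle (rad), growing clockwise seen looking down on the panel. A spring detent clicks every 0.5236 (30 degrees); rests are whole multiples of that. About 0.1 N m climbs out of a click, then it snaps into the next. At 3.1416 the keyway faces the lock bar and the grip bar lies along panel y. Starts at rest 2 to 5 clicks short of that. Stops at -0.1 and 4.29.
- dial_grip (a point): On the dial's axis, 33 mm above the panel, turning with it: z out of the panel, y along the grip bar (white-line end and keyway at -y), x across it. Grip bar 52 long, 13 thick, from 15 to 47 mm above the panel. Below it the scalloped rim, 76 mm across, 3 to 15 mm above the panel: eleven round lobes; the missing twelfth is the keyway.
- dial_keyway (a point): Mouth of the keyway in the dial's rim: 30 mm from the axis, 15 mm above the panel (level with the rim's top). The keyway is 14 mm wide between the lobes and lets the lock bar in when within about 4 degrees.
- lockbar (a joint): Travel (m) of the steel lock bar towards the dial: 0 is fully drawn back, 0.018 fully home in the keyway. It starts within 3 mm of fully back. Friction about 2 N; it stays where it is left. When the keyway does not face it, the rim's lobes stop it at about 0.005.
- lockbar_post (a point): On the centre line of the lock bar's upright steel post, 30 mm above the panel; push or pinch it. Post 12 mm (panel x) by 10 mm (panel y), from 12 to 40 mm above the panel, 87 mm from the dial's axis when drawn back. Axes as the panel's; it moves along -y towards the dial.
- lockbar_tip (a point): Middle of the lock bar's end that enters the keyway (bar 9 mm wide, 9 mm high, 7.5 mm above the panel). 43 mm from the dial's axis when drawn back, 25 mm when home.
- beaker: Bystander: glass beaker, 72 mm across, 95 mm tall, on the table in front of the console; origin at the centre of its underside.
- wellplate: Bystander: clear six-well plate, 85 x 127 x 18 mm, to the left of the console; origin under its centre.
- cap: Bystander: blue screw cap, 34 mm across, 14 mm high, in front of the console; origin under its centre.
- pipette: Bystander: pipette lying in front of the console, 265 mm long along its x, about 28 mm high; origin near its middle on the table.
- dishes: Bystander: stack of three Petri dishes, 62 mm across, 24 mm high, on the level ledge at the console's back, 150 mm above the table; origin under its centre.
- tube: Bystander: capped tube, 105 mm long, 33 mm thick, lying on the table left of the console; origin under it.

How it is judged:
By the outcome, as a careful person would: the job done as asked, in the order asked, and still so for the second after the job is handed in, with the robot touching nothing.
It also fails if it takes over 61 s, if anything falls off the work surface, if the arm or the gripper's body presses on something with over 40 N, if the wrist force passes 120 N, or if a joint passes its speed limit or range.

### The arm

A 6-joint arm with a two-finger parallel gripper is mounted at the origin on the work surface. World frame = base frame: x ahead of the robot, y to its left, z up, the work surface at z = 0. Lengths are in m, angles in degrees, forces in N, time in s.
With the tool pointing down it reaches from about 0.325 to 0.775 m from the base axis. Payload 5.5 kg.
Tool frame: the origin (TCP) lies on the centre line of the jaws, within the pads' length; the fingertips stand arm.nose_length ahead of it and the grasp point (between the pads) lies 6 mm ahead of it (arm.nose_length is the distance from the TCP to the fingertips, in m); z points along the fingers, y is the direction in which the jaws open and shut (so a half turn about z gives the same grasp; the last joint's range is limited). The gripper opens to 85 mm and grips with 20 to 120 N. Pads are 22 mm wide; open, the fingers measure 114 mm over their backs; the gripper's body (76 mm by 85 mm) begins 54 mm behind the grasp point. The pads swing forward as they close: fully open they stand 13 mm farther back than shut.
Start: joints at [-71.545, 5.22, 70.514, -0, 104.267, -3.249], TCP at [0.222, -0.557, 0.256] pointing down, gripper open.
Joint ranges: [-164.24, 164.24], [-49.07, 125.15], [9.68, 141.18], [-86.29, 266.29], [3.28, 154.24], [-151.56, 151.56]. Speed limits (degrees/s): [147.25, 147.25, 172.46, 180, 180, 180].

### API

Orientations are given as [roll, pitch, yaw] about the fixed x, y, z axes, in that order (R = Rz(yaw) Ry(pitch) Rx(roll)).
In Python, from plant import read_state, grab_frame, camera_params, job, boxes_of, silhouettes, arm gives the robot as it stands.
- The arm moves only by the tool jog_arm, never from a script. Its argument "targets" is text: rows parted by semicolons, each of 7 numbers parted by spaces: the shift along the world's x, y, z in units of 50 mm (1.0 is 50 mm), then the turn, a rotation vector about the world's x, y, z in units of 8 degrees (1.0 is 8 degrees), then the finger opening in mm, from 0 to 85.4. In form: x y z rx ry rz gripper; .... A call has 1 to 12 rows; each row shifts and turns the pose as measured when the row begins; what a row does not reach is not made up. A row lasts 1/10 s, in which the tool goes at most 50 mm and 8.59 degrees, less where a joint would pass 70% of its speed; a pose out of reach is approached as far as the arm can. A call is refused whole if a number of a shift passes 1 or a number of a turn 1, either way. A call with a gripper value outside its range is refused whole. The fingers move at their own pace and stop on an object; "squeeze" is the grip in N (left out, the last holds). Time passes only in rows, so rows that do not move let the fingers close. It gives the time, the measured TCP pose, the force and the opening at its end, in the units of the state.
- read_state(): the state, without advancing time (a new reading comes with each control period).
- grab_frame(name): name is "scene" or "top" or "wrist"; returns the picture (400x640x3 uint8, red, green, blue); there is no depth.
- camera_params(name): a dict with "intrinsics" (3x3 intrinsics, pixels), "origin" and "attitude" of the camera in the world; the wrist camera has in their place "T_tool_cam" (4x4, takes a point from camera to tool coordinates, whose origin is the TCP and whose axes are the flange's). Camera axes: x right, y down, z forward; pixel columns grow to the right and rows downward; lengths in m; the calibration is good to about 2 mm. A picture is of the moment at which its call begins: read the wrist's pose just before it. camera_params takes no time and is no camera call.
- job.job_done(): hands the job in, once; it reports no verdict.
Trained networks look in the newest picture that a camera, given by its name, has taken for a name from the list of things; names that differ only in an ending like _2 or _b are one class to them, and where a whole thing is asked for, a point or a joint stands for the part that bears it (a point fixed in the world has none). Each returns a list of dicts, best first, with "conf" (0 to 1); they miss things now and then, are a little off and sometimes report something else, mostly with a low value. They report only what shows in the picture. A call takes as long as a camera call.
- boxes_of(target, camera): "xyz" ([x, y, z] in m, in the coordinates of the camera as it stood for that picture, good to about 4 mm: the middle of the surface that is visible of it).
- silhouettes(target, camera): "mask" (400x640 bool, what is visible of it).
The state is a dict: "t": time; "joints": joint angles; "qd": joint speeds; "tau": joint torques, N m; "eef_pos": TCP position; "tcp_rot": TCP orientation; "ft_force": force on the tool from outside, world axes, zero at the start; "moment": the same for the moment, N m; "width": finger opening in m.
Only numpy, scipy, OpenCV 4.12 (cv2) and the standard library are available. Lean on these libraries where they do the work, as an engineer would, in place of code of your own. Each camera call takes 0.05 s, during which the arm holds its last target. There are 200 camera calls.

## Working session

There is one attempt and no reset: what is moved stays moved. The work goes in short steps, Python scripts to look and compute and a tool call to move; the robot and the scene stay as the last step left them, time stands still between calls to the robot, and variables do not carry over. Pictures are saved under pics/ and viewed, about 8 in all and at most 12, crops included, and the job is handed in when it is done.

Besides the shell and the picture viewer there is one more tool, called after "Emit:" by a JSON object that holds its "op" and its "data". jog_arm: Moves the arm, as the interface text tells. Its arguments: {"type":"object","properties":{"targets":{"type":"string"},"squeeze":{"type":"number"}},"required":["targets"]}

```bash
ls; mkdir -p pics
python3 - <<'E'
from plant import *
import cv2, numpy as np
s=read_state(); print({k:np.round(v,3).tolist() for k,v in s.items()}, arm.nose_length)
for c in ("scene","top","wrist"):
    im=grab_frame(c); cv2.imwrite(f"pics/{c}0.png",im[:,:,::-1])
    p=camera_params(c); print(c,{k:np.round(v,4).tolist() for k,v in p.items()})
    for n in ("dial_grip","dial_keyway","lockbar_post","lockbar_tip","panel","beaker","dishes"):
        for d in boxes_of(n,c)[:1]:
            x=np.array(d["xyz"])
            if c!="wrist": print(n,round(d["conf"],2),np.round(np.array(p["attitude"])@x+p["origin"],4) if np.array(p["attitude"]).shape==(3,3) else x)
            else: print(n,d["conf"],x)
E
```

```text
pics
{'t': 0.0, 'joints': [-71.546, 5.263, 70.583, -0.001, 104.266, -3.25], 'qd': [-0.13, 0.014, 0.097, 0.007, 0.063, -0.046], 'tau': [-0.001, -45.872, -41.803, -0.0, 0.011, -0.0], 'eef_pos': [0.222, -0.557, 0.255], 'tcp_rot': [-179.889, -0.006, 21.704], 'ft_force': [0.204, 0.064, -0.018], 'moment': [0.004, 0.001, 0.036], 'width': 0.085} 0.025
scene {'intrinsics': [[435.7825, 0.0, 317.7566], [0.0, 435.7825, 198.0083], [0.0, 0.0, 1.0]], 'origin': [1.0534, 0.0044, 0.9114], 'attitude': [-147.9769, -0.0331, 89.8918]}
dial_grip 0.74 [0.0766 0.0754 0.8783]
dial_keyway 0.59 [0.0737 0.0776 0.8811]
lockbar_post 0.71 [0.1113 0.0104 0.9342]
lockbar_tip 0.77 [0.1087 0.011  0.9314]
panel 0.59 [0.0958 0.0702 0.8929]
beaker 0.74 [-0.2877 -0.0249  1.0165]
dishes 0.9 [0.2121 0.0467 0.8396]
top {'intrinsics': [[512.1892, 0.0, 315.0241], [0.0, 512.1892, 205.4458], [0.0, 0.0, 1.0]], 'origin': [0.4222, 0.0095, 1.4985], 'attitude': [-174.496, 0.4539, -88.9858]}
dial_grip 0.67 [-0.0568 -0.0858  1.3918]
dial_keyway 0.9 [-0.0603 -0.0844  1.3932]
lockbar_post 0.5 [-0.1002 -0.0048  1.3942]
lockbar_tip 0.7 [-0.0986 -0.0112  1.3985]
panel 0.57 [-0.0787 -0.0592  1.3985]
beaker 0.94 [0.3128 0.0726 1.4609]
dishes 0.7 [-0.1922 -0.093   1.3436]
wrist {'intrinsics': [[288.2741, 0.0, 319.3336], [0.0, 288.2741, 201.6972], [0.0, 0.0, 1.0]], 'T_tool_cam': [[0.0005, -0.9565, -0.2917, 0.0748], [1.0, 0.0001, 0.0017, -0.0005], [-0.0016, -0.2917, 0.9565, -0.1174], [0.0, 0.0, 0.0, 1.0]]}
```

```bash
cat > h.py <<'E'
from plant import *
import cv2, numpy as np
from scipy.spatial.transform import Rotation as R
def rot(a): return R.from_euler('xyz',a,degrees=True)
def cam(c, s=None):
    p=camera_params(c); K=np.array(p["intrinsics"])
    if c!="wrist": return K, rot(p["attitude"]).as_matrix(), np.array(p["origin"])
    s=s or read_state(); T=np.eye(4); T[:3,:3]=rot(s["tcp_rot"]).as_matrix(); T[:3,3]=s["eef_pos"]
    T=T@np.array(p["T_tool_cam"]); return K,T[:3,:3],T[:3,3]
def proj(X,c,s=None):
    K,A,o=cam(c,s); q=(np.atleast_2d(X)-o)@A@K.T; return q[:,:2]/q[:,2:]
def ray(uv,c,s=None):
    K,A,o=cam(c,s); d=A@np.linalg.solve(K,[uv[0],uv[1],1]); return o,d/np.linalg.norm(d)
E
python3 - <<'E'
from h import *
a=[]
for c in ("scene","top"):
    im=grab_frame(c); K,A,o=cam(c)
    for n in ("dial_grip","lockbar_post","lockbar_tip","dial_keyway","panel","dishes","beaker","wellplate","cap","pipette","tube"):
        for d in boxes_of(n,c)[:1]:
            X=A@np.array(d["xyz"])+o; print(c,n,round(d["conf"],2),X.round(3),proj(X,c)[0].round())
    x0,y0=(270,130) if c=="scene" else (230,120)
    a.append(cv2.resize(im[y0:y0+200,x0:x0+200],(400,400),interpolation=cv2.INTER_CUBIC) )
    cv2.imwrite(f"pics/{c}1.png",im[:,:,::-1])
s=cv2.resize(cv2.imread("pics/scene1.png"),(400,250)); t=cv2.resize(cv2.imread("pics/top1.png"),(400,250))
cv2.imwrite("pics/m1.png",np.vstack([cv2.resize(cv2.imread("pics/scene1.png"),(480,300)),cv2.resize(cv2.imread("pics/top1.png"),(480,300))]))
E
```

```text
scene dial_grip 0.67 [0.65  0.079 0.122] [354. 236.]
scene lockbar_post 0.62 [0.569 0.12  0.115] [371. 203.]
scene lockbar_tip 0.47 [0.566 0.116 0.111] [369. 203.]
scene dial_keyway 0.92 [0.651 0.078 0.123] [353. 236.]
scene panel 0.58 [0.64  0.1   0.115] [364. 233.]
scene dishes 0.57 [0.65  0.217 0.175] [428. 223.]
scene beaker 0.59 [ 0.695 -0.07   0.011] [283. 277.]
scene wellplate 0.68 [0.404 0.25  0.013] [414. 169.]
scene cap 0.51 [ 0.695 -0.073  0.01 ] [282. 277.]
scene tube 0.63 [0.634 0.345 0.03 ] [470. 248.]
top dial_grip 0.95 [0.639 0.081 0.122] [294. 174.]
top lockbar_tip 0.66 [0.559 0.12  0.11 ] [280. 204.]
top dial_keyway 0.84 [0.638 0.085 0.119] [293. 175.]
top panel 0.57 [0.615 0.103 0.115] [286. 183.]
top dishes 0.72 [0.642 0.216 0.171] [242. 169.]
top beaker 0.73 [ 0.495 -0.291  0.038] [425. 231.]
top wellplate 0.6 [0.43  0.243 0.017] [238. 251.]
top pipette 0.75 [0.436 0.023 0.02 ] [314. 250.]
top tube 0.7 [0.624 0.347 0.024] [204. 183.]
```

View pics/m1.png

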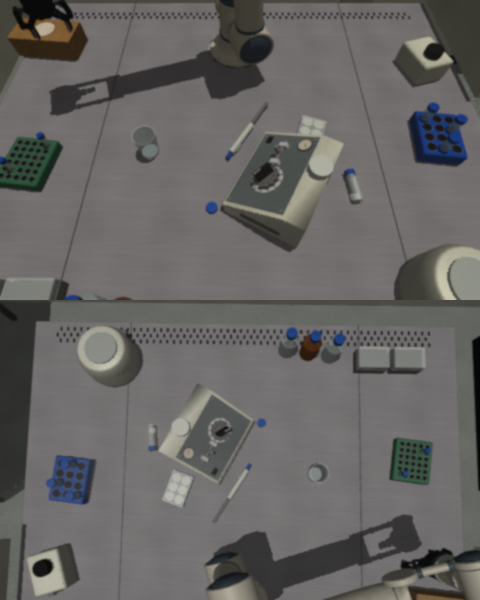

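Run:
```python
import cv2,numpy as np
s=cv2.imread("pics/scene1.png")[165:325,290:465]; t=cv2.imread("pics/top1.png")[110:250,205:345]
r=lambda i:cv2.resize(i,(400,int(400*i.shape[0]/i.shape[1])),interpolation=cv2.INTER_CUBIC)
s,t=r(s),r(t); o=np.zeros((400,800,3),np.uint8); o[:s.shape[0],:400]=s[:400]; o[:,400:]=t
cv2.imwrite("pics/m2.png",cv2.convertScaleAbs(o,alpha=1.5))
```

```text
(no output)
```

View pics/m2.png

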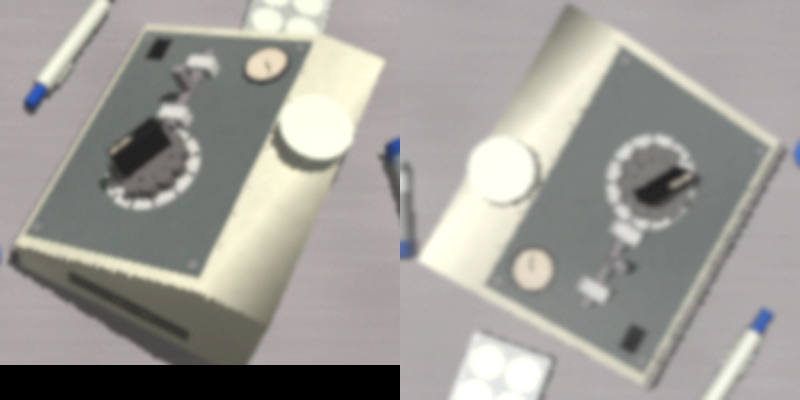

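```bash
cat >> h.py <<'E'
def pan(p):
    """p=x,y,z,yaw(deg of uphill) -> (R,o) of panel"""
    c,s=np.cos(np.radians(p[3])),np.sin(np.radians(p[3])); u=np.array([c,s,0]); k=np.array([0,0,1.])
    C,S=np.cos(np.pi/6),np.sin(np.pi/6); x=u*C+k*S; z=-u*S+k*C; return np.c_[x,np.cross(z,x),z],np.array(p[:3])
E
python3 - <<'E'
from h import *
from scipy.optimize import least_squares
# order: (x,y): back-right(dial side far: +x,-y), front-right(-x,-y), front-left(-x,+y), back-left(+x,+y)
L=np.array([[.1,-.14,0],[-.1,-.14,0],[-.1,.14,0],[.1,.14,0]])
t=np.array([[621,46],[770,146],[647,374],[487,285]])*.35+[205-140,110]
s=np.array([[200,277],[20,238],[145,30],[312,40]])*.4375+[290,165]
def f(p):
    A,o=pan(p); X=L@A.T+o
    return np.r_[(proj(X,"top")-t).ravel(),(proj(X,"scene")-s).ravel(), (p[2]-.1)*2000]
r=least_squares(f,[.62,.1,.1,60],loss='soft_l1'); print(r.x,f(r.x).round(1))
A,o=pan(r.x)
P=lambda v:(A@np.array(v)+o)
for n,v in dict(grip=[0,-.035,.033],post=[0,.052,.03],dial=[0,-.035,.015]).items(): print(n,P(v).round(4),proj(P(v),"top").round(),proj(P(v),"scene").round())
print(A.round(3))
E
```

```text
[ 0.60996324  0.10240583  0.09987418 62.28220302] [ 0.1 -3.5  3.3 -1.1 -1.1  5.  -4.4  3.9 -0.1  3.5 -2.2  0.7 -0.6 -4.3
  3.5 -4.9 -0.3]
grip [0.6333 0.0715 0.1285] [[297. 176.]] [[350. 227.]]
post [0.557  0.1133 0.1259] [[281. 204.]] [[368. 196.]]
dial [0.6375 0.0795 0.1129] [[295. 175.]] [[354. 232.]]
[[ 0.403 -0.885 -0.233]
 [ 0.767  0.465 -0.443]
 [ 0.5   -0.     0.866]]
```

Run:
```python
from h import *
from scipy.optimize import least_squares
L=np.array([[1,-1,0],[-1,-1,0],[-1,1,0],[1,1,0]])
t=np.array([[621,46],[770,146],[647,374],[487,285]])*.35+[205-140,110]
s=np.array([[200,277],[20,238],[145,30],[312,40]])*.4375+[290,165]
def f(p):
    A,o=pan(p); X=(L*[p[4],p[5],0])@A.T+o
    return np.r_[(proj(X,"top")-t).ravel(),(proj(X,"scene")-s).ravel(), (p[2]-.1)*1000]
r=least_squares(f,[.62,.1,.1,60,.1,.14],loss='soft_l1'); print(r.x,f(r.x).round(1))
A,o=pan(r.x)
P=lambda v:(A@np.array(v)+o)
for n,v in dict(grip=[0,-.035,.033],post=[0,.052,.03],dial=[0,-.035,.015]).items(): print(n,P(v).round(4),proj(P(v),"top").round(),proj(P(v),"scene").round())
print(A.round(3))
s=read_state()
# desired tool: z=-panel z, at grip; jaws closing along panel direction; show rotvec needed
for name,y in dict(uy=A[:,1],ux=A[:,0]).items():
  for sg in (1,-1):
    z=-A[:,2]; yy=sg*y; D=np.c_[np.cross(yy,z),yy,z]
    print(name,sg,(R.from_matrix(D)*rot(s["tcp_rot"]).inv()).as_rotvec(degrees=True).round(1),R.from_matrix(D).as_euler('xyz',degrees=True).round(1))
```

```text
[ 0.61368025  0.10177988  0.09984798 62.33424908  0.09517626  0.12995507] [-0.1 -0.7  0.5 -0.3 -0.4 -0.2 -0.7  0.1 -0.3  0.2  1.4 -1.1 -0.9  0.1
 -0.3 -0.2 -0.2]
grip [0.637  0.0709 0.1284] [[298. 175.]] [[350. 229.]]
post [0.5607 0.1126 0.1258] [[282. 203.]] [[368. 197.]]
dial [0.6412 0.0789 0.1128] [[295. 174.]] [[353. 234.]]
[[ 0.402 -0.886 -0.232]
 [ 0.767  0.464 -0.443]
 [ 0.5    0.     0.866]]
uy 1 [  28.7   25.9 -135.4] [ 180.    30.  -117.7]
uy -1 [ 20.5 -22.8  39.7] [180.  -30.   62.3]
ux 1 [ -1.9 -37.4 127. ] [150.    0.  152.3]
ux -1 [ 30.9  -1.6 -48.2] [-150.     0.   -27.7]
```

```bash
cat >> h.py <<'E'
PP=[0.6137,0.1018,0.0998,62.33]
def goal(xp,spin):
    """TCP panel coords, spin: deg clockwise from final (tool y=-panel x) -> pos,R"""
    A,o=pan(PP); z=-A[:,2]; y=-A[:,0]; D=np.c_[np.cross(y,z),y,z]
    return A@np.array(xp)+o, R.from_matrix(D)*R.from_euler('z',spin,degrees=True)
def delta(xp,spin):
    s=read_state(); p,D=goal(xp,spin); d=(p-s["eef_pos"])/.05; r=(D*rot(s["tcp_rot"]).inv()).as_rotvec(degrees=True)/8
    print("delta units",d.round(2),r.round(2),"rot",np.linalg.norm(r)*8//1,"joints",np.round(s["joints"],0),"t",round(s["t"],2),"F",np.round(s["ft_force"],1))
def inpanel():
    s=read_state(); A,o=pan(PP); return A.T@(np.array(s["eef_pos"])-o)
E
python3 - <<'E'
from h import *
print([a for a in dir(arm) if a[0]!='_'])
A,o=pan(PP)
# white line end in top view -> panel plane at 47mm
for uv in ([(668-400)*.35+205,110+187*.35],[(694-400)*.35+205,110+173*.35],[(638-400)*.35+205,110+198*.35]):
    C,d=ray(uv,"top"); a=A.T@(C-o); b=A.T@d; k=(.047-a[2])/b[2]; q=a+k*b-[0,-.035,0]; print(q.round(3),np.degrees(np.arctan2(q[1],q[0])))
for sp in (-150,-120): delta([0,-.035,.2],sp)
print(goal([0,-.035,.2],0)[0])
E
```

```text
['IKError', 'nose_length']
[0.002 0.002 0.047] 45.56210187092146
[-0.014 -0.022  0.047] -122.67639681855606
[0.023 0.026 0.047] 47.93154424816262
delta units [ 7.53 11.09  0.33] [ 0.89 -4.17 12.26] rot 103.0 joints [-72.   5.  71.  -0. 104.  -3.] t 2.4 F [ 0.4  0.4 -0.5]
delta units [ 7.53 11.09  0.33] [ 1.81 -3.56  8.61] rot 75.0 joints [-72.   5.  71.  -0. 104.  -3.] t 2.4 F [ 0.4  0.4 -0.5]
[ 0.59825945 -0.00301693  0.27300508]
```

Emit:
{"op": "jog_arm", "data": {"targets": "0.47 0.7 0.1 0.06 -0.26 0.77 40;0.47 0.7 0.1 0.06 -0.26 0.77 40;0.47 0.7 0.1 0.06 -0.26 0.77 40;0.47 0.7 0.1 0.06 -0.26 0.77 40;0.47 0.7 0 0.06 -0.26 0.77 40;0.47 0.7 0 0.06 -0.26 0.77 40;0.47 0.7 0 0.06 -0.26 0.77 40;0.47 0.7 0 0.06 -0.26 0.77 40;0.47 0.7 0 0.06 -0.26 0.77 40;0.47 0.7 0 0.06 -0.26 0.77 40;0.47 0.7 0 0.06 -0.26 0.77 40;0.47 0.7 0 0.06 -0.26 0.77 40"}}

```text
t: 3.6
eef_pos: [0.5091, -0.1236, 0.2775]
tcp_rot: [161.2, -16.1, 102.1]
ft_force: [-0.2, -0.8, -0.2]
width: 0.0402
```

```bash
python3 -c "
from h import *
delta([0,-.035,.2],-150)"
```

```text
delta units [ 1.78  2.41 -0.09] [ 0.2  -0.94  2.7 ] rot 22.0 joints [-32. -13.  89.  25. 100. -36.] t 3.6 F [-0.2 -0.8 -0.2]
```

Emit:
{"op": "jog_arm", "data": {"targets": "0.45 0.6 0 0.05 -0.24 0.68 40;0.45 0.6 0 0.05 -0.24 0.68 40;0.45 0.6 0 0.05 -0.24 0.68 40;0.4 0.6 -0.1 0.05 -0.24 0.68 40;0 0 0 0 0 0 40"}}

```text
t: 4.1
eef_pos: [0.6005, 0.0059, 0.2725]
tcp_rot: [152.8, -14.2, 127.4]
ft_force: [-0.4, -1.2, -1.4]
width: 0.0404
```

```bash
cat > look.py <<'E'
from h import *
import sys
A,o=pan(PP); s=read_state(); im=grab_frame("wrist"); b=im[:,:,::-1].copy()
for v in ([0,-.035,.047],[0,-.035,.015],[0,.052,.04],[0,.02,.015],[0,.083,.015],[.1,-.14,0],[-.1,-.14,0],[-.1,.14,0],[.1,.14,0]):
    p=proj(A@np.array(v)+o,"wrist",s)[0]; print(v,p.round(0)); cv2.circle(b,tuple(int(k) for k in p),3,(0,0,255),1)
# rectified views: plane at 47mm and 15 mm; 2px/mm, up = panel +x, left = panel +y
K,C,c=cam("wrist",s)
for h in (.047,.015):
    g=np.mgrid[.07:-.07:281j,.11:-.09:401j]; X=np.stack([g[0],g[1],0*g[0]+h],-1)@A.T+o
    q=(X-c)@C@K.T; m=(q[...,:2]/q[...,2:]).astype(np.float32)
    w=cv2.remap(im,m[...,0],m[...,1],cv2.INTER_CUBIC)[:,:,::-1]
    cv2.imwrite(f"pics/{sys.argv[1]}_r{int(h*1000)}.png",w)
a=cv2.imread(f"pics/{sys.argv[1]}_r47.png");e=cv2.imread(f"pics/{sys.argv[1]}_r15.png")
f=np.hstack([a[:,:400],e[:,:400]]); cv2.imwrite(f"pics/{sys.argv[1]}.png",cv2.convertScaleAbs(np.vstack([f,np.hstack([cv2.resize(b,(480,300)),np.zeros((300,320,3),np.uint8)])]),alpha=1.3))
E
python3 look.py w1; python3 -c "
from h import *
delta([0,-.035,.2],-150)"
```

```text
[0, -0.035, 0.047] [313. 202.]
[0, -0.035, 0.015] [313. 193.]
[0, 0.052, 0.04] [267. 119.]
[0, 0.02, 0.015] [287. 148.]
[0, 0.083, 0.015] [254.  89.]
[0.1, -0.14, 0] [432. 227.]
[-0.1, -0.14, 0] [284. 298.]
[-0.1, 0.14, 0] [144.  88.]
[0.1, 0.14, 0] [317. -23.]
delta units [-0.03 -0.15 -0.  ] [-0.01  0.07 -0.16] rot 1.0 joints [-18.  -4.  82.  30.  95. -47.] t 4.15 F [-0.6  0.1 -0.2]
```

View pics/w1.png

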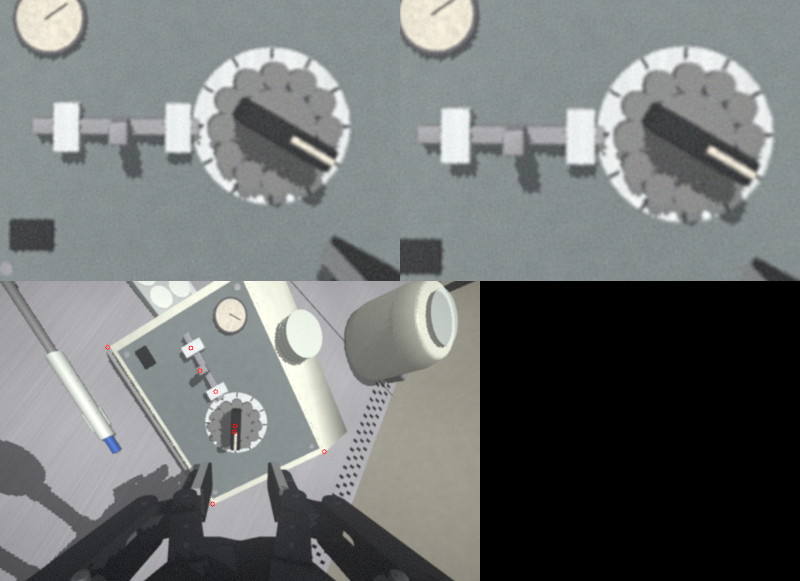

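```bash
sed -i 's/^PP=.*/PP=[0.6134,0.1034,0.1006,62.33]/' h.py; python3 -c "
from h import *
delta([0,-.035,.07],-150);delta([0,-.035,.046],-150)"
```

```text
delta units [ 0.56  1.03 -2.24] [-0.01  0.07 -0.16] rot 1.0 joints [-18.  -4.  82.  30.  95. -47.] t 4.15 F [-0.6  0.1 -0.2]
delta units [ 0.67  1.24 -2.66] [-0.01  0.07 -0.16] rot 1.0 joints [-18.  -4.  82.  30.  95. -47.] t 4.15 F [-0.6  0.1 -0.2]
```

Emit:
{"op": "jog_arm", "data": {"targets": "0 -0.1 0 0 0.07 -0.16 40;0.14 0.28 -0.55 0 0 0 35;0.14 0.28 -0.55 0 0 0 30;0.14 0.28 -0.55 0 0 0 30;0.14 0.28 -0.55 0 0 0 30;0 0 0 0 0 0 30"}}

```text
t: 4.75
eef_pos: [0.6278, 0.0485, 0.1645]
tcp_rot: [153.4, -14.1, 124.7]
ft_force: [-0.1, 0.1, -1.8]
width: 0.0298
```

```bash
python3 look.py w2; python3 -c "
from h import *
delta([0,-.035,.046],-150)"
```

```text
[0, -0.035, 0.047] [322. 244.]
[0, -0.035, 0.015] [321. 222.]
[0, 0.052, 0.04] [233. 102.]
[0, 0.02, 0.015] [276. 150.]
[0, 0.083, 0.015] [213.  52.]
[0.1, -0.14, 0] [506. 263.]
[-0.1, -0.14, 0] [283. 369.]
[-0.1, 0.14, 0] [31. 60.]
[0.1, 0.14, 0] [ 315. -166.]
delta units [ 0.1   0.38 -0.54] [0.04 0.05 0.14] rot 1.0 joints [-13.  -0.  90.  29.  82. -46.] t 4.8 F [-0.2 -0.7  0.2]
```

View pics/w2.png

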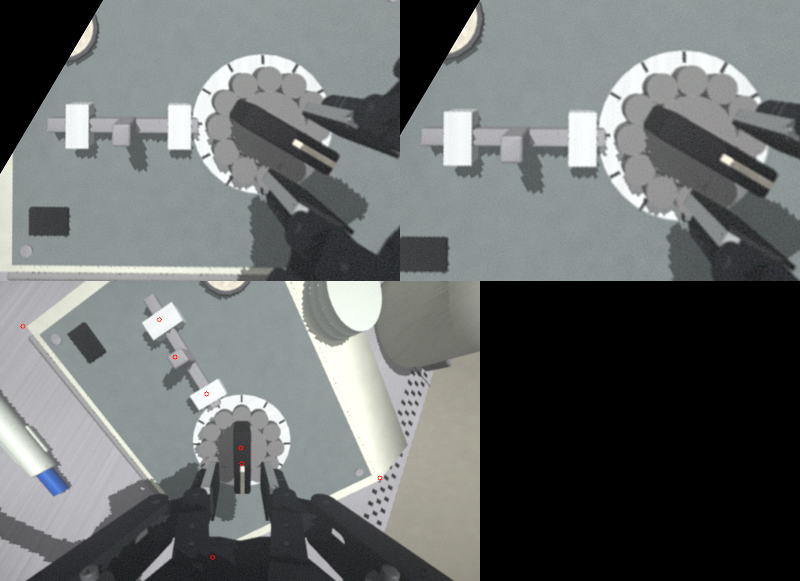

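Emit:
{"op": "jog_arm", "data": {"targets": "0.05 0.2 -0.2 0.04 0.05 0.14 30;0.04 0.12 -0.2 0 0 0 30;0.02 0.06 -0.12 0 0 0 30;0 0 0 0 0 0 30"}}

```text
t: 5.2
eef_pos: [0.6363, 0.0645, 0.146]
tcp_rot: [153.1, -14.1, 125.7]
ft_force: [-0.0, -0.3, 1.0]
width: 0.03
```

```bash
python3 -c "
from h import *
delta([0,-.035,.046],-150);print(inpanel())"
```

```text
delta units [-0.05  0.05 -0.11] [0.01 0.06 0.02] rot 0.0 joints [-11.   1.  90.  29.  80. -46.] t 5.2 F [-0.  -0.3  1. ]
[ 0.00202334 -0.03833148  0.05126009]
```

Emit:
{"op": "jog_arm", "data": {"targets": "-0.05 0.05 -0.11 0 0.06 0 30;0 0 0 0 0 0 30;0 0 0 0 0 0 10;0 0 0 0 0 0 10;0 0 0 0 0 0 10;0 0 0 0 0 0 10;0 0 0 0 0 0 10", "squeeze": 30}}

```text
t: 5.9
eef_pos: [0.6335, 0.0666, 0.1411]
tcp_rot: [153.5, -14.4, 125.5]
ft_force: [-1.0, 0.8, -0.5]
width: 0.0127
```

```bash
python3 -c "
from h import *
delta([0,-.035,.046],-150);print(inpanel(),read_state()['moment'])"
```

```text
delta units [ 0.    0.   -0.01] [ 0.01 -0.    0.03] rot 0.0 joints [-11.   1.  91.  29.  80. -46.] t 5.9 F [-1.   0.8 -0.5]
[ 0.00015599 -0.03488429  0.04671492] [-0.20834771  0.17131366  0.04530471]
```

Emit:
{"op": "jog_arm", "data": {"targets": "0 0 0 0.19 0.35 -0.7 10;0 0 0 0.19 0.35 -0.7 10;0 0 0 0.19 0.35 -0.7 10;0 0 0 0.19 0.35 -0.7 10;0 0 0 0.19 0.35 -0.7 10;0 0 0 0.19 0.35 -0.7 10;0 0 0 0 0 0 10"}}

```text
t: 6.6
eef_pos: [0.6342, 0.0668, 0.1414]
tcp_rot: [168.5, -27.9, 84.9]
ft_force: [-0.5, -0.2, -0.5]
width: 0.0125
```

```bash
cat > chk.py <<'E'
from h import *
s=read_state(); A,o=pan(PP)
_,D=goal([0,0,0],0); e=(D.inv()*rot(s["tcp_rot"])).as_rotvec(degrees=True)
print("tool-frame rotvec vs final",e.round(2),"panel",(inpanel()*1000).round(1),"joints",np.round(s["joints"],0),"F",np.round(s["ft_force"],1),"M",np.round(s["moment"],2),"w",s["width"],"t",s["t"])
d=(goal([0,-.035,.0467],0)[0]-s["eef_pos"])/.05; print("pos units",d.round(2),"rot to final world",(D*rot(s["tcp_rot"]).inv()).as_rotvec(degrees=True).round(1)/8)
E
python3 chk.py
```

```text
tool-frame rotvec vs final [  -0.42    0.32 -109.78] panel [  0.6 -35.4  46.7] joints [-11.   1.  91.  29.  80.  -6.] F [-0.5 -0.2 -0.5] M [-0.21  0.33  0.09] w 0.012464624601929134 t 6.6
pos units [-0.01 -0.01 -0.01] rot to final world [  3.25     6.0875 -11.8625]
```

Emit:
{"op": "jog_arm", "data": {"targets": "0 0 0 0.19 0.35 -0.7 10;0 0 0 0.19 0.35 -0.7 10;0 0 0 0.19 0.35 -0.7 10;0 0 0 0 0 0 10;0 0 0 0.19 0.35 -0.7 10;0 0 0 0.19 0.35 -0.7 10;0 0 0 0.19 0.35 -0.7 10;0 0 0 0.19 0.35 -0.7 10;0 0 0 0 0 0 10;0 0 0 0.19 0.35 -0.7 10;0 0 0 0.19 0.35 -0.7 10;0 0 0 0 0 0 10"}}

```text
t: 7.8
eef_pos: [0.635, 0.0662, 0.1413]
tcp_rot: [-161.7, -23.9, 21.4]
ft_force: [0.8, -0.1, -0.6]
width: 0.0126
```

```bash
python3 chk.py
```

```text
tool-frame rotvec vs final [ -0.6    0.67 -53.2 ] panel [  0.6 -36.4  46.7] joints [-11.   1.  91.  29.  79.  51.] F [ 0.8 -0.1 -0.6] M [-0.13  0.27  0.18] w 0.012591735635076014 t 7.8
pos units [-0.03  0.   -0.01] rot to final world [ 1.6375  2.975  -5.7125]
```

Emit:
{"op": "jog_arm", "data": {"targets": "-0.02 0 0 0.19 0.35 -0.7 10;0 0 0 0.19 0.35 -0.7 10;0 0 0 0.19 0.35 -0.7 10;0 0 0 0 0 0 10;0 0 0 0.19 0.35 -0.7 10;0 0 0 0.19 0.35 -0.7 10;0 0 0 0.19 0.35 -0.7 10;0 0 0 0 0 0 10"}}

```text
t: 8.6
eef_pos: [0.6351, 0.0657, 0.1411]
tcp_rot: [-151.8, -9.0, -13.4]
ft_force: [0.0, -1.0, -1.0]
width: 0.0124
```

```bash
python3 chk.py
```

```text
tool-frame rotvec vs final [ -0.67   0.9  -16.78] panel [  0.  -36.8  46.7] joints [-11.   1.  91.  28.  79.  87.] F [ 0. -1. -1.] M [0.18 0.24 0.12] w 0.012353137284577733 t 8.6
pos units [-0.03  0.02 -0.  ] rot to final world [ 0.6125  0.975  -1.7625]
```

Emit:
{"op": "jog_arm", "data": {"targets": "-0.02 0.02 0 0.2 0.34 -0.64 10;0 0 0 0.2 0.34 -0.64 10;0 0 0 0 0 0 10"}}

```text
t: 8.9
eef_pos: [0.6352, 0.0654, 0.141]
tcp_rot: [-150.6, -3.5, -23.0]
ft_force: [0.2, -0.0, -0.0]
width: 0.0125
```

```bash
python3 chk.py
```

```text
tool-frame rotvec vs final [-0.46  0.72 -5.79] panel [ -0.2 -36.9  46.7] joints [-11.   1.  91.  28.  79.  98.] F [ 0.2 -0.  -0. ] M [0.21 0.29 0.  ] w 0.012548850142372153 t 8.9
pos units [-0.03  0.02  0.  ] rot to final world [ 0.25    0.3625 -0.5875]
```

Emit:
{"op": "jog_arm", "data": {"targets": "-0.03 0.02 0 0.2 0.3 -0.52 10;0 0 0 0 0 0 10"}}

```text
t: 9.1
eef_pos: [0.6352, 0.0652, 0.1409]
tcp_rot: [-150.2, -1.3, -26.7]
ft_force: [-1.0, 0.8, 0.1]
width: 0.0122
```

```bash
python3 chk.py
```

```text
tool-frame rotvec vs final [-0.17  0.59 -1.51] panel [ -0.4 -37.1  46.7] joints [-11.   1.  91.  29.  80. 102.] F [-1.   0.8  0.1] M [ 0.28  0.61 -0.06] w 0.012205010677213024 t 9.1
pos units [-0.03  0.03  0.  ] rot to final world [ 0.0875  0.125  -0.125 ]
```

Emit:
{"op": "jog_arm", "data": {"targets": "0 0 0 0 0 0 30;0 0 0 0 0 0 30;0 0 0 0 0 0 30;-0.1 -0.2 0.4 0 0 0 30;-0.2 -0.4 0.75 0 0 0 30;-0.2 -0.4 0.75 0 0 0 30;-0.1 -0.2 0.4 0 0 0 30;0 0 0 0 0 0 0;0 0 0 0 0 0 0;0 0 0 0 0 0 0"}}

```text
t: 10.1
eef_pos: [0.6022, 0.0059, 0.2581]
tcp_rot: [-150.3, -1.9, -25.1]
ft_force: [0.5, 0.2, 0.8]
width: -0.0003
```

```bash
python3 chk.py; python3 look.py w3
```

```text
tool-frame rotvec vs final [-0.26  0.38 -3.14] panel [ -0.5 -35.4 182.1] joints [-18.  -4.  84.  29.  94. 101.] F [0.5 0.2 0.8] M [-0.25  0.14  0.02] w -0.0003133689843972867 t 10.1
pos units [ 0.63  1.21 -2.34] rot to final world [ 0.1375  0.2    -0.3125]
[0, -0.035, 0.047] [318. 200.]
[0, -0.035, 0.015] [318. 192.]
[0, 0.052, 0.04] [314. 280.]
[0, 0.02, 0.015] [315. 241.]
[0, 0.083, 0.015] [312. 292.]
[0.1, -0.14, 0] [220.  76.]
[-0.1, -0.14, 0] [427.  89.]
[-0.1, 0.14, 0] [390. 328.]
[0.1, 0.14, 0] [229. 321.]
```

View pics/w3.png

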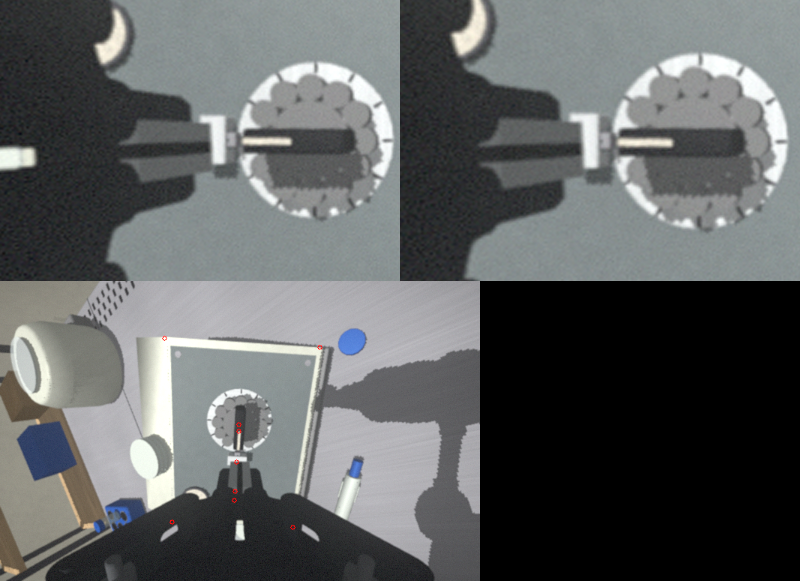

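```bash
python3 -c "
from h import *
delta([0,.078,.12],0);delta([0,.078,.046],0)"
```

```text
delta units [-1.71  1.61 -1.06] [ 0.14  0.19 -0.32] rot 3.0 joints [-18.  -4.  84.  29.  94. 101.] t 10.15 F [0.2 1.2 0.3]
delta units [-1.37  2.26 -2.34] [ 0.14  0.19 -0.32] rot 3.0 joints [-18.  -4.  84.  29.  94. 101.] t 10.15 F [0.2 1.2 0.3]
```

Emit:
{"op": "jog_arm", "data": {"targets": "-0.5 0.3 0 0.07 0.1 -0.16 0;-0.5 0.3 0 0.07 0.1 -0.16 0;-0.45 0.35 -0.2 0 0 0 0;-0.2 0.35 -0.4 0 0 0 0;-0.05 0.3 -0.4 0 0 0 0;0 0 0 0 0 0 0"}}

```text
t: 10.75
eef_pos: [0.5119, 0.092, 0.1939]
tcp_rot: [-150.2, 1.1, -27.5]
ft_force: [0.1, -0.4, -0.1]
width: 0.0001
```

```bash
python3 look.py w4; python3 chk.py;  python3 -c "
from h import *
delta([0,.078,.046],0)
for c in('top','scene'):
  grab_frame(c); K,A,o=cam(c);B,q=pan(PP)
  for n in ('lockbar_post','dial_keyway'):
    for d in boxes_of(n,c)[:1]: print(c,n,round(d['conf'],2),(B.T@(A@np.array(d['xyz'])+o-q)).round(3))"
```

```text
[0, -0.035, 0.047] [313.  25.]
[0, -0.035, 0.015] [313.  38.]
[0, 0.052, 0.04] [314. 178.]
[0, 0.02, 0.015] [314. 126.]
[0, 0.083, 0.015] [315. 210.]
[0.1, -0.14, 0] [ 140. -158.]
[-0.1, -0.14, 0] [ 482. -158.]
[-0.1, 0.14, 0] [429. 264.]
[0.1, 0.14, 0] [203. 266.]
tool-frame rotvec vs final [-0.21 -0.92  0.35] panel [ -2.4  83.6 110.9] joints [-11. -19. 103.  29.  88. 108.] F [ 1.  -0.6 -0.1] M [-0.26  0.12 -0.01] w 0.0001741481629417112 t 10.8
pos units [ 2.42 -0.5  -1.09] rot to final world [-0.0375 -0.125  -0.025 ]
delta units [ 0.42  0.56 -1.1 ] [-0.03 -0.12 -0.02] rot 1.0 joints [-11. -19. 103.  29.  88. 108.] t 10.8 F [ 1.  -0.6 -0.1]
top lockbar_post 0.52 [ 0.151  0.105 -0.177]
top dial_keyway 0.56 [ 0.002 -0.033  0.023]
scene lockbar_post 0.45 [0.001 0.045 0.012]
scene dial_keyway 0.89 [ 0.006 -0.048  0.024]
```

View pics/w4.png

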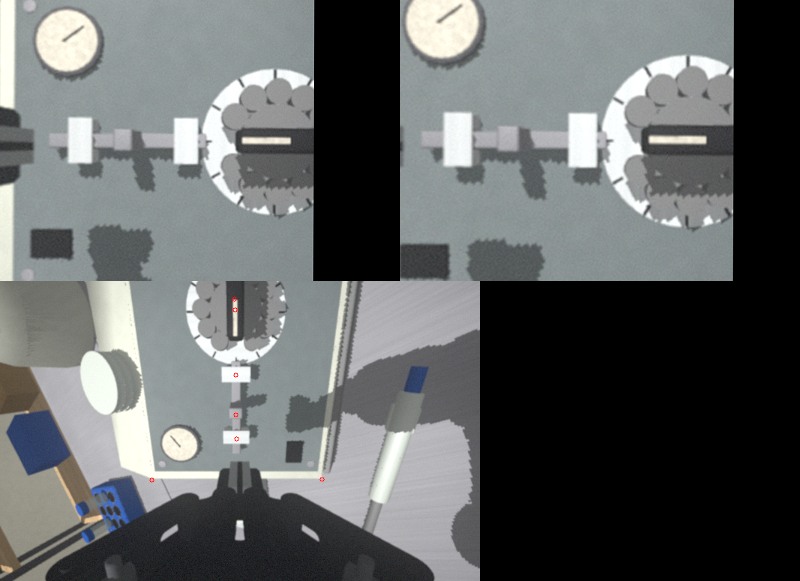

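Emit:
{"op": "jog_arm", "data": {"targets": "0.14 0.15 -0.3 -0.03 -0.1 0 0;0.13 0.18 -0.35 0 0 0 0;0.1 0.14 -0.25 0 0 0 0;0.03 0.06 -0.1 0 0 0 0;0 0 0 0 0 0 0"}}

```text
t: 11.6
eef_pos: [0.5385, 0.1137, 0.1523]
tcp_rot: [-149.8, -0.6, -27.9]
ft_force: [-0.3, 0.2, 0.0]
width: -0.0
```

```bash
python3 chk.py
```

```text
tool-frame rotvec vs final [ 0.18  0.66 -0.07] panel [ 3.6 71.2 57.6] joints [ -7. -15. 105.  28.  80. 108.] F [-0.3  0.2  0. ] M [-0.22  0.08 -0.02] w -2.929912354922276e-05 t 11.6
pos units [ 1.9  -0.95 -0.23] rot to final world [0.0125 0.075  0.0375]
```

```bash
python3 -c "
from h import *
delta([0,.075,.046],0); print(pan(PP)[0].round(2)[:,1]*-.1)"
```

```text
delta units [-0.04  0.08 -0.24] [0.02 0.08 0.03] rot 0.0 joints [ -7. -15. 105.  28.  80. 108.] t 11.6 F [-0.3  0.2  0. ]
[ 0.089 -0.046  0.   ]
```

Emit:
{"op": "jog_arm", "data": {"targets": "-0.03 0.05 -0.12 0 0.07 0 0;-0.01 0.03 -0.12 0 0 0 0;0 0 0 0 0 0 0"}}

```text
t: 11.9
eef_pos: [0.537, 0.1171, 0.1415]
tcp_rot: [-150.1, -0.2, -28.0]
ft_force: [-0.1, -0.2, -0.6]
width: 0.0
```

```bash
python3 chk.py
```

```text
tool-frame rotvec vs final [-0.05  0.34  0.18] panel [ 0.2 74.  47.1] joints [ -7. -15. 105.  28.  79. 108.] F [-0.1 -0.2 -0.6] M [-0.23  0.11 -0.01] w 4.9583437815052044e-05 t 11.9
pos units [ 1.93 -1.01 -0.01] rot to final world [0.0125 0.025  0.0375]
```

Now push along -y of the panel, (0.886, -0.464, 0).

Emit:
{"op": "jog_arm", "data": {"targets": "0.07 -0.037 0 0 0 0 0;0.07 -0.037 0 0 0 0 0;0.07 -0.037 0 0 0 0 0;0.07 -0.037 0 0 0 0 0;0 0 0 0 0 0 0"}}

```text
t: 12.4
eef_pos: [0.5517, 0.1091, 0.142]
tcp_rot: [-150.0, -0.2, -27.9]
ft_force: [-0.5, 0.3, -0.1]
width: -0.0004
```

```bash
python3 chk.py
```

```text
tool-frame rotvec vs final [-0.04  0.27  0.16] panel [ 0.3 57.3 47.7] joints [ -8. -12. 103.  28.  79. 107.] F [-0.5  0.3 -0.1] M [-0.19  0.16 -0.03] w -0.000381780773503687 t 12.4
pos units [ 1.64 -0.85 -0.02] rot to final world [0.0125 0.0125 0.0375]
```

Emit:
{"op": "jog_arm", "data": {"targets": "0.05 -0.026 0 0 0 0 0;0.05 -0.026 0 0 0 0 0"}}

```text
t: 12.6
eef_pos: [0.5568, 0.1064, 0.142]
tcp_rot: [-150.1, -0.1, -27.9]
ft_force: [-2.7, 0.6, 0.7]
width: -0.0002
```

```bash
python3 chk.py
```

```text
tool-frame rotvec vs final [-0.05  0.24  0.16] panel [ 0.2 51.5 47.7] joints [ -8. -12. 103.  28.  79. 107.] F [-2.7  0.6  0.7] M [-0.14  0.45  0.12] w -0.00017951496908015006 t 12.6
pos units [ 1.54 -0.8  -0.02] rot to final world [0.0125 0.0125 0.0375]
```

Contact force ~3 N (friction). Continue until it stops.

Emit:
{"op": "jog_arm", "data": {"targets": "0.04 -0.02 0 0 0 0 0;0.04 -0.02 0 0 0 0 0"}}

```text
t: 12.8
eef_pos: [0.5592, 0.1051, 0.142]
tcp_rot: [-150.1, 0.2, -27.7]
ft_force: [-18.8, 1.6, 8.2]
width: 0.0004
```

```bash
python3 chk.py
```

```text
tool-frame rotvec vs final [-0.09 -0.1   0.15] panel [ 0.3 48.8 47.6] joints [ -8. -11. 102.  29.  79. 107.] F [-18.8   1.6   8.2] M [0.73 2.49 1.46] w 0.0003600803398525618 t 12.8
pos units [ 1.49 -0.77 -0.02] rot to final world [ 0.     -0.025   0.0125]
```

Emit:
{"op": "jog_arm", "data": {"targets": "0.02 -0.01 0 0 0 0 0;-0.1 0.05 0 0 0 0 0;-0.1 0.05 0 0 0 0 0;-0.1 0.05 0.2 0 0 0 0;-0.1 -0.2 0.5 0 0 0 0;-0.2 -0.4 0.7 0 0 0 0;-0.2 -0.4 0.7 0 0 0 0;-0.6 -0.1 0.3 0 0 0 0;-0.6 0 0 0 0 0 0;0 0 0 0 0 0 0"}}

```text
t: 13.8
eef_pos: [0.4543, 0.057, 0.2717]
tcp_rot: [-150.1, -0.2, -27.7]
ft_force: [0.6, 0.6, -0.1]
width: -0.0001
```

```bash
python3 look.py w5; python3 chk.py
python3 - <<'E'
import cv2
from h import *
a=cv2.imread("pics/w5.png"); t=grab_frame("top")[:,:,::-1]
a[281:581,480:780]=cv2.resize(t[110:250,205:345],(300,300)); cv2.imwrite("pics/w5.png",a)
E
```

```text
[0, -0.035, 0.047] [303.  15.]
[0, -0.035, 0.015] [305.  26.]
[0, 0.052, 0.04] [305. 122.]
[0, 0.02, 0.015] [305.  89.]
[0, 0.083, 0.015] [306. 152.]
[0.1, -0.14, 0] [ 191. -103.]
[-0.1, -0.14, 0] [ 416. -102.]
[-0.1, 0.14, 0] [393. 200.]
[0.1, 0.14, 0] [221. 200.]
tool-frame rotvec vs final [-0.06  0.31 -0.08] panel [-13.4 118.3 205.5] joints [-17. -28. 102.  30.  98. 107.] F [ 1.  -0.2  1. ] M [-0.22  0.1  -0.03] w 9.643255379247337e-05 t 13.85
pos units [ 3.56  0.19 -2.62] rot to final world [0.025  0.025  0.0125]
```

View pics/w5.png

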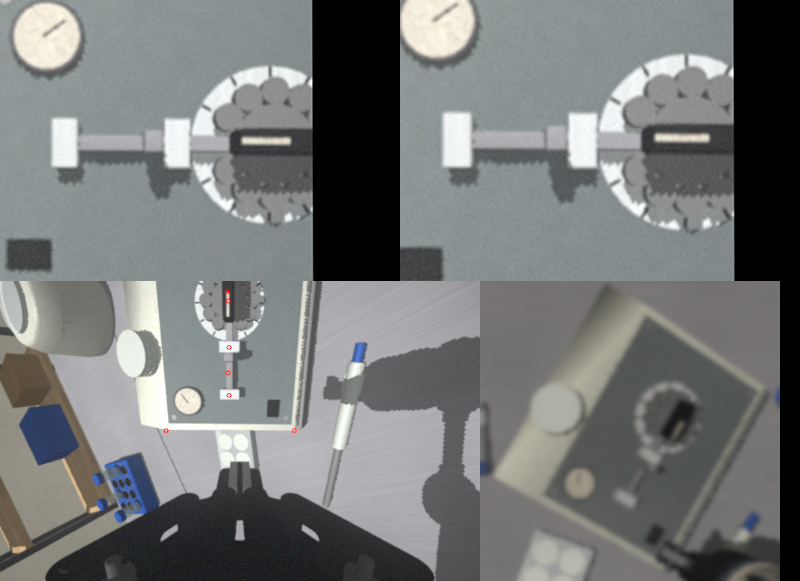

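```bash
python3 -c "
from plant import *
job.job_done()"
```

```text
the job is handed in; nothing more can be done
```

The dial is turned to the click where its keyway faces the lock bar, and the lock bar is pushed home into the keyway. I handed the job in at about 13.9 s.

- **Dial:** It started five clicks (150°) short. I gripped the bar, turned it clockwise without running past, and let go about 1.5° before the rest. A wrist picture afterwards showed the white line along panel y, towards the lock bar.
- **Lock bar:** I pushed the post with closed fingers. It moved at about 3 N, then stopped against about 20 N with the post roughly 33 mm up panel y from its centre (34 mm expected when home). I then backed away and retracted.
- **Last picture:** The bar is in the keyway, reaching under the end of the grip, and the dial is still aligned. The arm is clear, with contact force near zero. Nothing standing around looked moved in the parts of the last pictures I viewed.

**Disagreements:**
- Wrist-camera positions differed from the overview cameras and from the grasp by a few millimetres, depending on how the tool was turned.
- One network detection of the post in the top camera was clearly wrong, and I ignored it.
- I could not measure the lock bar's full 18 mm travel to the millimetre. The pictures show at least 15.5 mm from a start up to 3 mm in, so "fully home" rests on the hard stop and the last picture.

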